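# Release a drug box drawer with the release pin

## Task

The keypad of the small grey drug box is dead and its blue drawer is latched shut. Take the orange-handled release pin out of its white stand, push it down through the brass-ringed hole in the top of the box to press the spring latch in until the drawer springs ajar, then stand the pin back fully home in its stand. Finally pull the drawer out as far as it goes and let go, leaving the bottles and the kidney dish where they are.

Things in the scene. Friction and masses are not known exactly. Their poses are not given: they have to be found in the camera images.
- drug_box: Fixed grey box 160 x 160 mm, 115 mm high, with a black keypad on the rear half of its top and a blue drawer in its front. Origin: centre of its underside. Its front (drawer side) faces its own -x, z is up. Its top plate is 14 mm thick.
- hole (a point): Centre of the round through hole, 16 mm wide, chamfered 2 mm, level with the box's top face (115 mm above the table), 45 mm in front of the box's centre; runs straight down. A thin flat brass ring, 33 mm wide, marks it. In the hole shows the brass latch bolt, 14 mm wide, its top 4 mm below the box's top.
- latch (a joint): Travel of the sprung latch bolt straight down, m: 0 up (latched), 0.018 fully down; about 2 N to start, 5 N fully down. Beyond 0.010 (pin tip over 14 mm below the box's top; 18 mm is sure) the drawer is freed and a spring pushes it about 30 mm ajar. The bolt rides off with the drawer, kept about 0.010 down by the top plate until it is out past it, then rises to 0.
- drawer (a joint): Travel of the drawer out of the box along the box's -x, m: about 0.001 latched shut, 0.10 fully out (stop). A red and white ampoule carton lies loose in it. It stays where it is left; it moves with about 1 N plus damping of 20 N per m/s.
- drawer_handle (a point): Middle of the drawer's steel bar handle (moves with the drawer): bar 10 mm thick and 100 mm long along the box's y, 90 mm above the table, its centre 45 mm in front of the drawer's front; the box's top (115 mm) and the drawer front's top (112 mm) stand behind it. 40 mm are free between bar and front.
- pin: Loose upright release pin, 130 mm long, 60 g: steel shaft 10 mm wide, 50 mm long, tapered tip at the bottom; black collar 30 mm wide, 4 mm thick; round orange handle 22 mm wide, 76 mm long. Origin at the tip, z up along the pin. At the start it stands in the stand, collar on the stand's top.
- pin_tip (a point): The lower tip of the pin's shaft (the pin's origin).
- pin_grip (a point): Point on the pin's axis in mid-handle, 94 mm above the tip: the place to grip, from above.
- stand: Fixed white block 70 x 70 mm, 56 mm high; origin: centre of its underside, z up. In the middle of its top a round hole, 15 mm wide with a 3 mm chamfer and 52 mm deep. With the pin home, its collar rests on the block's top and its tip is 6 mm above the table.
- stand_hole0 (a point): Centre of the mouth of the stand's hole, on its top face, 56 mm above the table.
- pe_bottle: Loose white plastic bottle with red screw cap, 72 mm wide, 122 mm high; origin at the centre of its underside. Leave alone.
- clear_bottle: Loose clear infusion bottle, about 64 x 71 mm, 184 mm high; origin at the centre of its underside. Leave alone.
- kidney: Loose steel kidney dish, 118 x 227 mm, 41 mm high; origin at the centre of its underside. Leave alone.

How it is judged:
By the outcome, as a careful person would: the job done as asked, in the order asked, and still so for the second after the job is handed in, with the robot touching nothing.
It also fails if it takes over 53 s, if anything falls off the work surface, if the arm or the gripper's body presses on something with over 40 N, if the wrist force passes 120 N, or if a joint passes its speed limit or range.

## Robot

A 6-joint arm with a two-finger parallel gripper is mounted at the origin on a cart in front of the work surface, level with it; the furniture and walls round the work are solid. World frame = base frame: x ahead of the robot, y to its left, z up, the work surface at z = 0. Lengths are in mm, angles in rad, forces in N, time in s.
With the tool pointing down it reaches from about 325 to 1000 mm from the base axis. Payload 5.1 kg.
Tool frame: the origin (TCP) lies at the very end of the fingers, on their centre line; the grasp point (between the pads) lies 19 mm behind it; z points along the fingers, y is the line along which they close (so a half turn about z gives the same grasp; the last joint's range is limited). The gripper opens to 85 mm and grips with 20 to 120 N. Pads are 22 mm wide; open, the fingers measure 114 mm over their backs; the gripper's body (76 mm by 85 mm) begins 54 mm behind the grasp point. The pads swing forward as they close: fully open they stand 13 mm farther back than shut.
Start: joints at [1.249, 0.124, 1.65, -0, 1.367, -0.083], TCP at [153.771, 631.537, 231.322] pointing down, gripper open.
Joint ranges: [-2.61, 2.61], [-1.02, 2.33], [0.03, 2.71], [-1.35, 4.49], [0.32, 2.68], [-2.91, 2.91]. Speed limits (rad/s): [2.57, 2.57, 3.14, 3.14, 3.14, 3.14].

## Interface

Orientations are given as a rotation vector (axis times angle).
In Python, from cell import bot, cams, order, sensors gives the robot as it stands (bot), with the cameras (cams), the job (order) and the readings (sensors).
- The arm moves only by the shell command python3 steer.py FILE, which reads ROWS from the file FILE. ROWS is a JSON list of rows, 1 to 8 of them, each an object with the fields xyz (a list: dx, dy, dz in parts of the range, where 1.0 means 300 mm), turn_vec (a list: a rotation vector rx, ry, rz in a scale on which 1.0 is 45 degrees), aperture (the finger opening in mm); a field left out counts as zero (the opening has to be given); each row is the pose to reach, as a shift and turn from the pose commanded when the command began, along the tool's axes at that moment; what a row does not reach only later rows make up. A row lasts 1/12 s, in which the tool goes at most 41.7 mm and 0.125 rad, less where a joint would pass 70% of its speed; a pose out of reach is approached as far as the arm can. The fingers move at their own pace and stop on an object; the grip force is fixed at half the most. Time passes only in rows, so rows that do not move let the fingers close. It prints the time, the measured TCP pose, the force, the opening and the grip force at its end. No shift or turn number may pass 1 either way. Input that does not fit is refused with a message, and nothing moves.
- sensors.observe(): the state, without advancing time (a new reading comes with each control period).
- cams.capture(name): name is "side" or "top"; returns the picture (384x512x3 uint8, red, green, blue); there is no depth.
- cams.calibration(name): a dict with "intrinsics" (3x3 intrinsics, pixels), "pose" (4x4, takes a point from camera to world coordinates). Camera axes: x right, y down, z forward; pixel columns grow to the right and rows downward; lengths in mm; the calibration is good to about 2 mm. A picture is of the moment at which its call begins. calibration takes no time and is no camera call.
- order.hand_in(): hands the job in; it is judged then, once.
The state is a dict: "time_s": time; "joints": joint angles; "dq": joint speeds; "effort": joint torques, N m; "position": TCP position; "orientation": TCP orientation; "ft_force": force on the tool from outside, world axes, zero at the start; "wrist_torque": the same for the moment, N m; "opening": finger opening in mm; "finger_force": force on a finger pad.
Only numpy, scipy, OpenCV 4.12 (cv2) and the standard library are available. Lean on these libraries where they do the work, as an engineer would, in place of code of your own. Each camera call takes 0.05 s, during which the arm holds its last target. There are 200 camera calls.

## Working session

There is one attempt and no reset: what is moved stays moved. The work goes in short steps, Python scripts to look and compute and a shell command to move; the robot and the scene stay as the last step left them, time stands still between calls to the robot, and variables do not carry over. Pictures are saved under pics/ and viewed, at most 10 in all, crops included, and the job is handed in when it is done.

```bash
ls; mkdir -p pics; python3 - <<'E'
from cell import bot, cams, order, sensors
import cv2
for n in("side","top"):
    c=cams.calibration(n);print(n,c["intrinsics"].round(1).tolist(),c["pose"].round(3).tolist())
    cv2.imwrite(f"pics/{n}0.png",cams.capture(n)[:,:,::-1])
s=sensors.observe();print(s)
E
```

```text
cell.py
pics
steer.py
side [[394.9, 0.0, 258.9], [0.0, 394.9, 199.4], [0.0, 0.0, 1.0]] [[-0.992, -0.059, 0.113, 480.031], [-0.127, 0.518, -0.846, 907.637], [-0.009, -0.854, -0.521, 645.346], [0.0, 0.0, 0.0, 1.0]]
top [[379.7, 0.0, 249.0], [0.0, 379.7, 190.4], [0.0, 0.0, 1.0]] [[0.016, -0.996, 0.083, 526.965], [-1.0, -0.017, -0.007, 57.964], [0.008, -0.083, -0.997, 1075.375], [0.0, 0.0, 0.0, 1.0]]
{'time_s': 0.1, 'joints': array([ 1.24939404e+00,  1.24444243e-01,  1.65152700e+00,  9.80173791e-06,
        1.36750090e+00, -8.25789180e-02]), 'dq': array([ 0.00011631, -0.00283342, -0.00307532, -0.00205197,  0.00151676,
       -0.00087391]), 'effort': array([ 7.18976244e-04, -4.24922633e+01, -3.66656756e+01, -7.87571616e-05,
        3.87215856e-03,  1.68808914e-06]), 'position': array([153.60278635, 631.02760118, 230.17929386]), 'orientation': array([-3.74208879e-01, -3.11883563e+00,  2.88889754e-03]), 'ft_force': array([ 0.25205006, -0.81447834,  0.69121233]), 'wrist_torque': array([-0.00811763,  0.05465628,  0.04587612]), 'finger_force': 0.0, 'opening': 85.50253340100832}
```

View pics/top0.png

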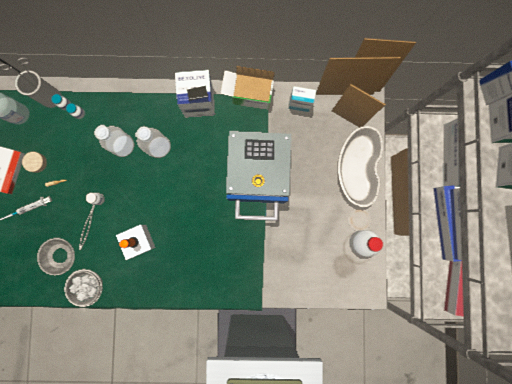

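View pics/side0.png

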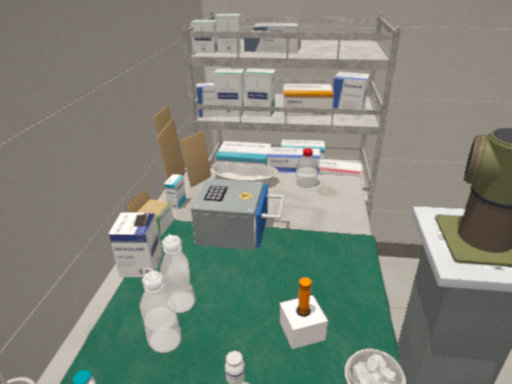

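```bash
cat > h.py <<'E'
import numpy as np, cv2
from cell import bot, cams, order, sensors
from scipy.spatial.transform import Rotation as R
C={n:cams.calibration(n) for n in("side","top")}
def ray(n,p,z):
    K,T=C[n]["intrinsics"],C[n]["pose"]
    d=T[:3,:3]@np.linalg.solve(K,[p[0],p[1],1]);o=T[:3,3]
    return (o+d*(z-o[2])/d[2]).round(1)
def proj(n,P):
    K,T=C[n]["intrinsics"],C[n]["pose"]
    q=K@(T[:3,:3].T@(np.array(P,float)-T[:3,3]));return (q[:2]/q[2]).round(1)
def totool(d):
    s=sensors.observe();return R.from_rotvec(s["orientation"]).inv().apply(d).round(1)
def blob(im,lo,hi,box=None):
    m=cv2.inRange(cv2.cvtColor(im,cv2.COLOR_RGB2HSV),lo,hi)
    if box: k=np.zeros_like(m);k[box[1]:box[3],box[0]:box[2]]=1;m=m*k
    return m
E
python3 - <<'E'
from h import *
t=cv2.imread("pics/top0.png");s=cv2.imread("pics/side0.png")
r=lambda im,x,y,w,h,f:cv2.resize(im[y:y+h,x:x+w],None,fx=f,fy=f,interpolation=cv2.INTER_CUBIC)
a=r(t,105,215,60,50,6.6667)[:300,:400];b=r(t,220,125,80,100,4)
c=r(s,270,270,66,80,6);d=r(s,185,170,110,85,4)
o=np.zeros((600,800,3),np.uint8)
a=r(t,105,215,60,50,6);o[:300,:360]=a;d=r(s,185,170,105,75,4);o[300:,:420]=d
b=r(t,220,120,75,75*1+25,3.5)[:, :];o[:350,420:420+b.shape[1]]=b[:350]
c=r(s,275,270,60,80,3);o[355:595,500:680]=c
cv2.imwrite("pics/c0.png",o)
E
```

```text
(no output)
```

View pics/c0.png

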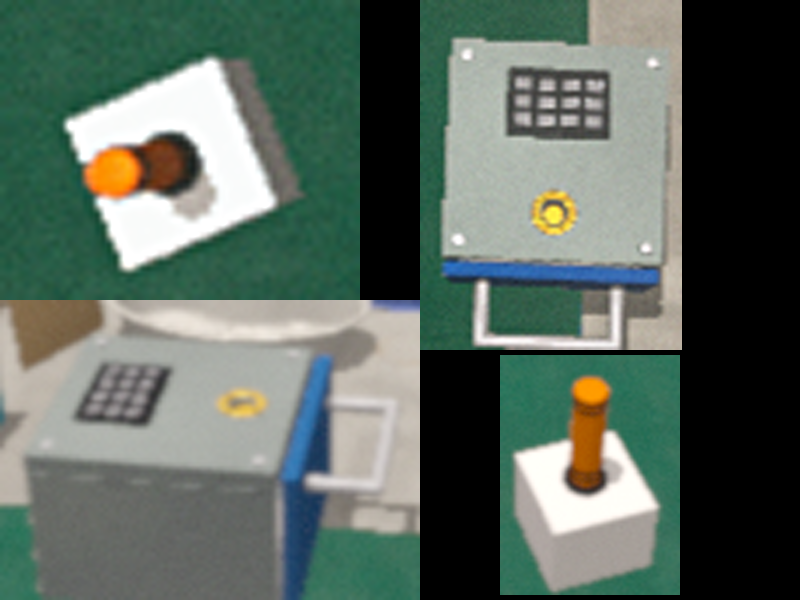

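```bash
python3 - <<'E'
from h import *
t=cv2.imread("pics/top0.png")[:,:,::-1].copy();s=cv2.imread("pics/side0.png")[:,:,::-1].copy()
f=lambda p,k,o:((np.array(p)+.5)/k-.5+o)
cs=[f(p,6,(105,215)) for p in((67,123),(213,59),(277,203),(128,270))]
W=np.array([ray("top",p,56) for p in cs]);print("stand top",W.tolist(),W.mean(0),np.linalg.norm(np.roll(W,1,0)-W,axis=1))
ss=[f(p,3,(275,270)) for p in((15,98),(115,76),(158,151),(44,177))]  # side crop
W=np.array([ray("side",p,56) for p in ss]);print("stand side",W.mean(0),np.linalg.norm(np.roll(W,1,0)-W,axis=1))
def cen(m,fill=True):
    c=max(cv2.findContours(m,cv2.RETR_EXTERNAL,cv2.CHAIN_APPROX_NONE)[0],key=cv2.contourArea)
    (e,ax,an)=cv2.fitEllipse(c);return np.array(e),ax
def bb(im,n,lo,hi,box,z):
    e,ax=cen(blob(im,lo,hi,box));print(n,e.round(1),np.round(ax,1),ray(n,e,z))
Y=((20,120,120),(35,255,255));
bb(t,"top",*Y,(245,165,275,195),115)
bb(s,"side",*Y,(230,180,260,210),115)
O=((4,200,190),(18,255,255))
bb(t,"top",*O,(105,230,150,255),136)
bb(s,"side",*O,(295,270,315,286),136)
B=np.array([ray("top",f(p,3.5,(220,120)),115) for p in((33,39),(248,49),(240,268),(23,262))]);print("box",B.tolist(),B.mean(0))
B=np.array([ray("top",f(p,3.5,(220,120)),90) for p in((55,342),(200,344))]);print("bar",B.tolist())
E
```

```text
stand top [[487.0, 403.2, 56.0], [516.2, 339.7, 56.0], [453.3, 309.0, 56.0], [423.0, 373.4, 56.0]] [469.875 356.325  56.   ] [70.59773367 69.8919881  69.99214242 71.17197482]
stand side [470.275 356.15   56.   ] [67.82757551 71.90340743 68.58666051 76.4385374 ]
top [257.8 180.4] [11.4 11.7] [633.2  29.1 115. ]
side [245.  195.4] [5.2 9.2] [633.8  29.7 115. ]
top [123.6 243.3] [6.7 7.8] [470.5 356.  136. ]
side [304.8 281.6] [ 7.5 10.1] [469.4 359.2 136. ]
box [[760.1, 104.8, 115.0], [755.5, -53.3, 115.0], [594.1, -48.6, 115.0], [595.8, 108.7, 115.0]] [676.375  27.9   115.   ]
bar [[538.7, 85.1, 90.0], [539.0, -22.2, 90.0]]
```

The side and top pictures agree: the stand and pin are at about (470, 356.5), the hole is at (633.5, 29.4), the box yaw is about -0.027, and the handle is at about (539, 31.5). I'll move over the pin now.

The rows are not in the units I measure in: shifts go in shares of 300 mm and turns go in shares of 45 degrees. I convert before sending: -278 mm / 300 = -0.9267, -241 mm / 300 = -0.8033.

```bash
echo '[{"xyz": [-0.0667,-0.0333,0],"aperture": 85},{"xyz": [-0.1867,-0.0967,0],"aperture": 85},{"xyz": [-0.31,-0.16,0],"aperture": 85},{"xyz": [-0.4333,-0.2233,0],"aperture": 85},{"xyz": [-0.5567,-0.2867,0],"aperture": 85},{"xyz": [-0.68,-0.35,0],"aperture": 85},{"xyz": [-0.8033,-0.4133,0],"aperture": 85},{"xyz": [-0.9267,-0.4767,0],"aperture": 85}]' > next.json && python3 steer.py next.json
echo '[{"xyz": [-0.1233,-0.0633,0],"aperture": 85},{"xyz": [-0.2467,-0.1267,0],"aperture": 85},{"xyz": [-0.3133,-0.1633,0],"aperture": 85},{"xyz": [-0.3133,-0.1633,0],"aperture": 85}]' > next.json && python3 steer.py next.json
python3 -c "
from h import *
s=sensors.observe();print(s['orientation'],totool(np.array([470.2,356.6,81])-s['position']))"
```

```text
time_s: 0.77
position: [391.0, 425.1, 230.9]
orientation: [-0.374, -3.119, 0.001]
ft_force: [-0.2, 1.3, 0.6]
opening: 85.0
finger_force: 0.0
time_s: 1.1
position: [472.6, 353.6, 230.7]
orientation: [0.383, 3.118, -0.002]
ft_force: [0.4, 1.1, -0.4]
opening: 84.9
finger_force: 0.0
[ 3.82518866e-01  3.11785622e+00 -2.38280347e-03] [  3.2   2.5 149.7]
```

In the tool's units: 150 mm / 300 = 0.5, 135 mm / 300 = 0.45.

```bash
echo '[{"xyz": [0,0,0.1167],"aperture": 85},{"xyz": [0,0,0.2333],"aperture": 85},{"xyz": [0,0,0.35],"aperture": 85},{"xyz": [0,0,0.45],"aperture": 85},{"xyz": [0,0,0.5],"aperture": 85},{"xyz": [0,0,0.5],"aperture": 85},{"xyz": [0,0,0.5],"aperture": 85}]' > next.json && python3 steer.py next.json
python3 - <<'E'
from h import *
cv2.imwrite("pics/t1.png",cams.capture("top")[:,:,::-1]);im=cams.capture("side")[:,:,::-1]
cv2.imwrite("pics/s1.png",cv2.resize(im[230:360,240:370],None,fx=4.5,fy=4.5))
s=sensors.observe();print(s['position'],s['orientation'],s["ft_force"])
E
```

```text
time_s: 1.68
position: [468.7, 357.0, 80.2]
orientation: [-0.373, -3.117, 0.002]
ft_force: [0.7, 0.4, 0.3]
opening: 85.4
finger_force: 0.0
[470.59115519 357.9664803   83.1293631 ] [3.73251307e-01 3.11721954e+00 2.82994336e-03] [0.60254711 0.0075786  0.83094371]
```

View pics/s1.png

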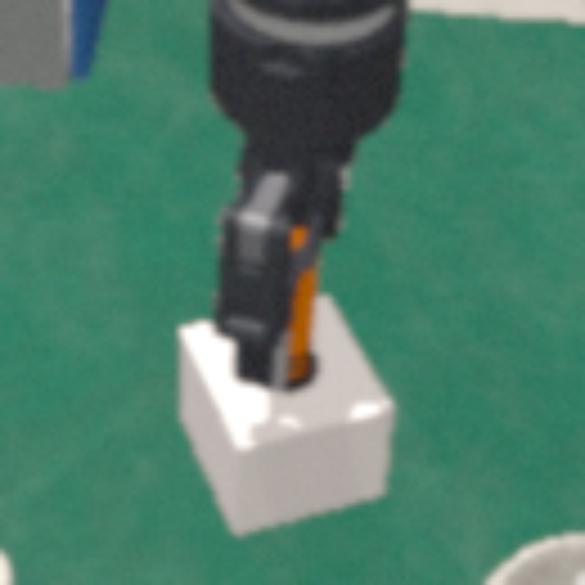

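The pin sits between the open fingers, just above its collar. I'll close the gripper.

```bash
echo '[{"aperture": 20},{"aperture": 10},{"aperture": 10},{"aperture": 10},{"aperture": 10},{"aperture": 10},{"aperture": 10},{"aperture": 10}]' > next.json && python3 steer.py next.json
python3 - <<'E'
from h import *
P=[]
for i in range(3):
    cams.capture("top");s=sensors.observe();P.append(s['position']);print(P[-1],s['opening'],s['finger_force'],s['ft_force'],s['orientation'])
E
```

```text
time_s: 2.45
position: [470.1, 357.1, 81.9]
orientation: [0.374, 3.119, 0.001]
ft_force: [-0.2, 0.5, 3.1]
opening: 20.6
finger_force: 58.6
[470.13210995 357.13463363  81.87680641] 20.36417635355834 58.554089069366455 [-0.40413056 -0.80767685  2.82446165] [3.74237558e-01 3.11861802e+00 6.55671681e-04]
[470.11824628 357.11672979  81.83588286] 20.515910042321448 58.556803464889526 [ 0.08103705 -0.13841516  3.54485816] [3.74203335e-01 3.11865141e+00 5.82208290e-04]
[470.12624577 357.11760876  81.85547346] 20.558766789826187 58.55893850326538 [-0.90686989  0.18396575  4.61805106] [3.74185780e-01 3.11862304e+00 5.92888163e-04]
```

In the tool's units: -135 mm / 300 = -0.45, -130 mm / 300 = -0.4333.

```bash
echo '[{"xyz": [0,0,-0.05],"aperture": 10},{"xyz": [0,0,-0.15],"aperture": 10},{"xyz": [0,0,-0.2667],"aperture": 10},{"xyz": [-0.0333,-0.04,-0.3667],"aperture": 10},{"xyz": [-0.1,-0.12,-0.4333],"aperture": 10},{"xyz": [-0.1733,-0.2067,-0.45],"aperture": 10},{"xyz": [-0.25,-0.2967,-0.45],"aperture": 10},{"xyz": [-0.3267,-0.3867,-0.45],"aperture": 10}]' > next.json && python3 steer.py next.json
echo '[{"xyz": [-0.0767,-0.09,0],"aperture": 10},{"xyz": [-0.1533,-0.1833,0],"aperture": 10},{"xyz": [-0.23,-0.2733,0],"aperture": 10},{"xyz": [-0.3067,-0.3633,0],"aperture": 10},{"xyz": [-0.3733,-0.4433,0],"aperture": 10},{"xyz": [-0.4267,-0.5067,0],"aperture": 10},{"xyz": [-0.46,-0.5467,0],"aperture": 10},{"xyz": [-0.46,-0.5467,0],"aperture": 10}]' > next.json && python3 steer.py next.json
echo '[{"aperture": 10},{"aperture": 10},{"aperture": 10}]' > next.json && python3 steer.py next.json
python3 - <<'E'
from h import *
t=cams.capture("top");u=cams.capture("side")
s=sensors.observe();print(s['position'],s['orientation'],s['ft_force'],s['opening'])
a=cv2.resize(t[130:230,210:310],None,fx=4,fy=4,interpolation=2);b=cv2.resize(u[120:220,200:300],None,fx=4,fy=4,interpolation=2)
cv2.imwrite("pics/c2.png",np.hstack([a,b])[:,:,::-1])
tip=s['position']+[0,0,-75.9];print(proj("side",tip),proj("side",[633.5,29.4,115]))
E
```

```text
time_s: 3.27
position: [538.0, 220.0, 216.7]
orientation: [0.373, 3.119, 0.001]
ft_force: [1.1, 0.7, -0.4]
opening: 20.7
finger_force: 59.3
time_s: 3.93
position: [633.4, 26.6, 215.3]
orientation: [-0.379, -3.118, 0.001]
ft_force: [-0.3, 0.0, -0.7]
opening: 20.6
finger_force: 59.4
time_s: 4.18
position: [632.3, 30.5, 216.1]
orientation: [-0.372, -3.119, -0.0]
ft_force: [0.4, 0.1, -0.4]
opening: 20.7
finger_force: 59.4
[632.46695849  30.40393793 216.36211643] [-3.71526676e-01 -3.11948228e+00 -3.18891049e-04] [-0.04050058 -0.44749226 -0.62019831] 20.861207765825732
[245.2 187.1] [245.2 195.3]
```

View pics/c2.png

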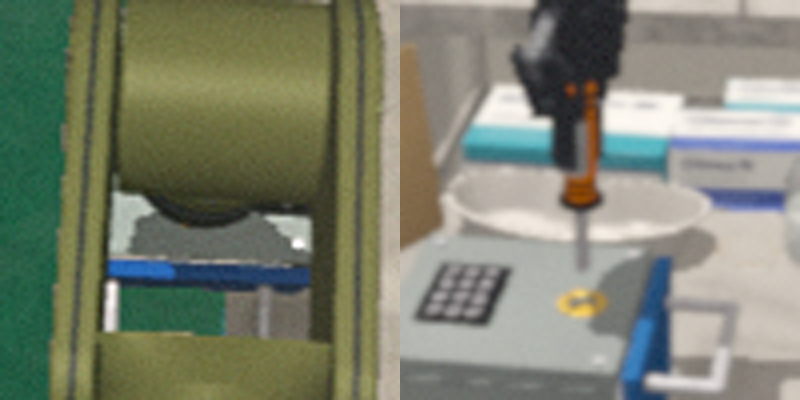

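The tip is at (245, 187) in the side picture, where the projection puts it, straight above the ring. I'll correct by 1 mm and go down.

In the tool's units: 32 mm / 300 = 0.1067, 30 mm / 300 = 0.1.

```bash
echo '[{"xyz": [-0.0033,-0.0033,0.0267],"aperture": 10},{"xyz": [-0.0033,-0.0033,0.05],"aperture": 10},{"xyz": [-0.0033,-0.0033,0.07],"aperture": 10},{"xyz": [-0.0033,-0.0033,0.0833],"aperture": 10},{"xyz": [-0.0033,-0.0033,0.0933],"aperture": 10},{"xyz": [-0.0033,-0.0033,0.1],"aperture": 10},{"xyz": [-0.0033,-0.0033,0.1067],"aperture": 10}]' > next.json && python3 steer.py next.json
echo '[{"xyz": [0,0,0.01],"aperture": 10},{"xyz": [0,0,0.02],"aperture": 10},{"xyz": [0,0,0.03],"aperture": 10},{"xyz": [0,0,0.04],"aperture": 10},{"xyz": [0,0,0.04],"aperture": 10}]' > next.json && python3 steer.py next.json
python3 - <<'E'
from h import *
u=cams.capture("side")
s=sensors.observe();print(s['position'],s['orientation'],s['ft_force'],s['opening'])
cv2.imwrite("pics/c3.png",cv2.resize(u[120:250,190:320],None,fx=4,fy=4,interpolation=2)[:,:,::-1])
E
```

```text
time_s: 4.87
position: [633.7, 27.9, 185.3]
orientation: [-0.374, -3.119, 0.0]
ft_force: [-1.7, 0.2, 5.0]
opening: 20.7
finger_force: 59.9
time_s: 5.28
position: [633.4, 27.8, 171.4]
orientation: [-0.374, -3.119, 0.0]
ft_force: [-1.0, -0.3, -0.8]
opening: 20.3
finger_force: 59.7
[633.36515682  27.87864601 171.40444737] [-3.74240706e-01 -3.11847673e+00  7.16175768e-05] [-0.04009744 -0.84992524 -1.06265606] 20.460540612993274
```

View pics/c3.png

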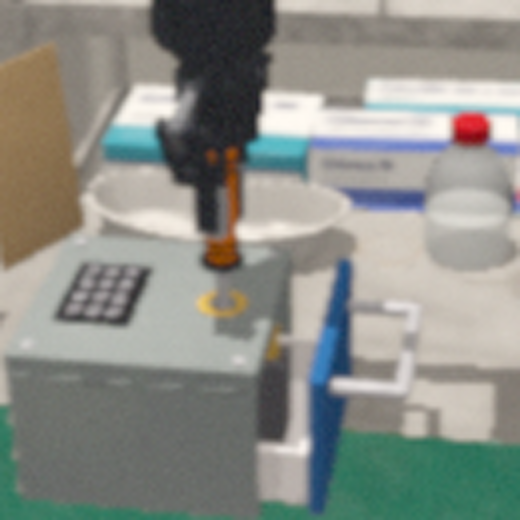

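The drawer has sprung ajar by about 30 mm. I'll lift the pin and go back above the stand.

In the tool's units: 117 mm / 300 = 0.39, 98 mm / 300 = 0.3267.

```bash
echo '[{"xyz": [0,0,-0.04],"aperture": 10},{"xyz": [0,0,-0.1],"aperture": 10},{"xyz": [0,0,-0.15],"aperture": 10},{"xyz": [0.0267,0.0333,-0.1667],"aperture": 10},{"xyz": [0.0933,0.11,-0.1667],"aperture": 10},{"xyz": [0.1667,0.2,-0.1667],"aperture": 10},{"xyz": [0.2467,0.2933,-0.1667],"aperture": 10},{"xyz": [0.3267,0.39,-0.1667],"aperture": 10}]' > next.json && python3 steer.py next.json
echo '[{"xyz": [0.0767,0.09,0],"aperture": 10},{"xyz": [0.1533,0.1833,0],"aperture": 10},{"xyz": [0.23,0.2733,0],"aperture": 10},{"xyz": [0.3067,0.3633,0],"aperture": 10},{"xyz": [0.3733,0.4433,0],"aperture": 10},{"xyz": [0.4267,0.5067,0],"aperture": 10},{"xyz": [0.46,0.5467,0],"aperture": 10},{"xyz": [0.46,0.5467,0],"aperture": 10}]' > next.json && python3 steer.py next.json
echo '[{"xyz": [0,0,0.0667],"aperture": 10},{"xyz": [0,0,0.1667],"aperture": 10},{"xyz": [0,0,0.25],"aperture": 10},{"xyz": [0,0,0.25],"aperture": 10},{"xyz": [0,0,0.25],"aperture": 10},{"xyz": [0,0,0.25],"aperture": 10}]' > next.json && python3 steer.py next.json
python3 - <<'E'
from h import *
u=cams.capture("side")
s=sensors.observe();print(s['position'],s['orientation'],s['ft_force'],s['opening'],totool([470.1,357.1,81.9]-s['position']))
cv2.imwrite("pics/c4.png",cv2.resize(u[230:360,240:370],None,fx=4,fy=4,interpolation=2)[:,:,::-1])
tip=s['position']+[0,0,-75.9];print((proj("side",tip)-[240,230])*4,(proj("side",[470.1,357.1,56])-[240,230])*4)
E
```

```text
time_s: 6.0
position: [565.0, 166.4, 223.0]
orientation: [0.376, 3.118, 0.001]
ft_force: [0.7, 1.4, -0.6]
opening: 20.5
finger_force: 59.7
time_s: 6.67
position: [468.6, 359.8, 222.9]
orientation: [-0.368, -3.12, -0.002]
ft_force: [0.2, 0.1, -0.9]
opening: 21.0
finger_force: 59.7
time_s: 7.17
position: [471.6, 357.0, 149.1]
orientation: [0.375, 3.117, 0.002]
ft_force: [-0.6, 0.1, -0.6]
opening: 20.5
finger_force: 59.7
[472.0575166  357.30925213 149.91979541] [0.3744198  3.1161846  0.00372951] [ 1.22883507 -0.08573832 -0.16543651] 20.525046377068843 [ 2.  -0.9 68. ]
[247.2 299.2] [249.6 325.6]
```

View pics/c4.png

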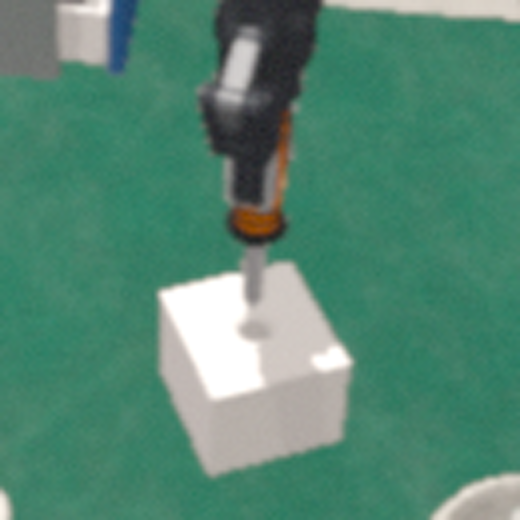

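```bash
echo '[{"aperture": 10},{"aperture": 10},{"aperture": 10},{"aperture": 10}]' > next.json && python3 steer.py next.json
python3 -c "
from h import *
s=sensors.observe();print(s['position'],totool([470.1,357.1,81.9]-s['position']),totool([0,0,-1]))"
```

```text
time_s: 7.55
position: [471.1, 356.9, 148.1]
orientation: [0.374, 3.118, 0.001]
ft_force: [-0.2, 0.0, -1.0]
opening: 20.4
finger_force: 59.7
[471.11521528 356.92346183 148.13281978] [ 1.1 -0.1 66.2] [ 0. -0.  1.]
```

In the tool's units: 28 mm / 300 = 0.0933, 25 mm / 300 = 0.0833.

```bash
echo '[{"xyz": [0.0023,0,0.02],"aperture": 10},{"xyz": [0.0023,0,0.0467],"aperture": 10},{"xyz": [0.0023,0,0.0667],"aperture": 10},{"xyz": [0.0023,0,0.0833],"aperture": 10},{"xyz": [0.0023,0,0.0933],"aperture": 10},{"xyz": [0.0023,0,0.0933],"aperture": 10}]' > next.json && python3 steer.py next.json
python3 -c "
from h import *
s=sensors.observe();print(s['ft_force'],s['wrist_torque'],totool([470.1,357.1,81.9]-s['position']))"
```

```text
time_s: 8.05
position: [469.4, 356.5, 117.7]
orientation: [-0.374, -3.117, 0.003]
ft_force: [-0.1, -0.3, -0.2]
opening: 20.4
finger_force: 59.7
[-0.14236009 -0.33626426 -0.15173993] [-0.03043462  0.0154361  -0.03425541] [-0.6  0.9 35.8]
```

In the tool's units: 36 mm / 300 = 0.12, 34 mm / 300 = 0.1133.

```bash
echo '[{"xyz": [0,0,0.0333],"aperture": 10},{"xyz": [0,0,0.06],"aperture": 10},{"xyz": [0,0,0.0833],"aperture": 10},{"xyz": [0,0,0.1],"aperture": 10},{"xyz": [0,0,0.1133],"aperture": 10},{"xyz": [0,0,0.12],"aperture": 10},{"xyz": [0,0,0.12],"aperture": 10},{"xyz": [0,0,0.12],"aperture": 10}]' > next.json && python3 steer.py next.json
python3 -c "
from h import *
s=sensors.observe();print(s['ft_force'],s['wrist_torque'],totool([470.1,357.1,81.9]-s['position']))"
```

```text
time_s: 8.72
position: [470.2, 357.0, 83.4]
orientation: [0.374, 3.119, 0.0]
ft_force: [0.1, -0.1, -1.9]
opening: 20.7
finger_force: 59.7
[ 0.14954106 -0.12361132 -1.93234337] [-0.01055808 -0.00089768 -0.02942226] [0.1 0.1 1.5]
```

In the tool's units: 1.5 mm / 300 = 0.005.

```bash
echo '[{"xyz": [0,0,0.005],"aperture": 10},{"xyz": [0,0,0.005],"aperture": 10},{"xyz": [0,0,0.005],"aperture": 10}]' > next.json && python3 steer.py next.json
echo '[{"aperture": 85},{"aperture": 85},{"aperture": 85},{"aperture": 85},{"aperture": 85},{"aperture": 85},{"aperture": 85},{"aperture": 85}]' > next.json && python3 steer.py next.json
echo '[{"xyz": [0,0,-0.05],"aperture": 85},{"xyz": [0,0,-0.15],"aperture": 85},{"xyz": [0,0,-0.2833],"aperture": 85},{"xyz": [0,0,-0.4],"aperture": 85},{"xyz": [0,0,-0.4833],"aperture": 85},{"xyz": [0,0,-0.5],"aperture": 85},{"xyz": [0,0,-0.5],"aperture": 85},{"xyz": [0,0,-0.5],"aperture": 85}]' > next.json && python3 steer.py next.json
python3 - <<'E'
from h import *
u=cams.capture("side");t=cams.capture("top")
s=sensors.observe();print(s['position'],s['orientation'])
a=cv2.resize(u[230:360,240:370],None,fx=3,fy=3,interpolation=2);b=cv2.resize(t[120:250,210:340],None,fx=3,fy=3,interpolation=2)
cv2.imwrite("pics/c5.png",np.hstack([a,b])[:,:,::-1])
E
```

```text
time_s: 8.97
position: [470.2, 357.0, 82.1]
orientation: [0.374, 3.119, 0.0]
ft_force: [0.1, -0.4, -0.9]
opening: 20.4
finger_force: 59.7
time_s: 9.63
position: [470.1, 356.9, 81.8]
orientation: [0.374, 3.119, -0.0]
ft_force: [0.1, -0.8, -0.6]
opening: 85.0
finger_force: 0.0
time_s: 10.3
position: [469.7, 356.7, 230.7]
orientation: [-0.374, -3.118, 0.001]
ft_force: [0.5, -0.2, -0.4]
opening: 85.2
finger_force: 0.0
[469.00312112 356.23313639 228.92195636] [-0.37380664 -3.11576185  0.00442442]
```

View pics/c5.png

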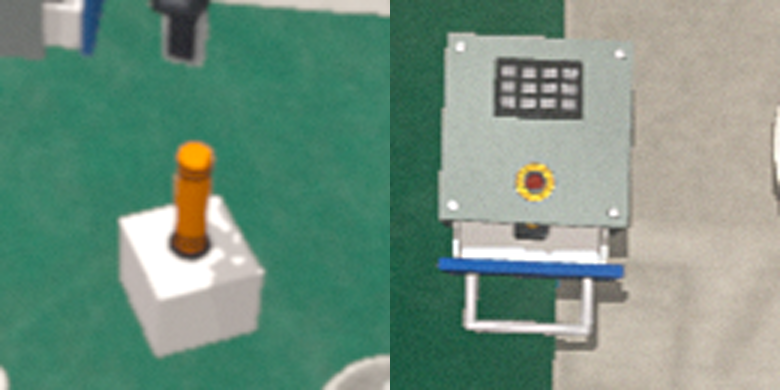

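The pin is home: its collar sits on the block and its top is at the same pixel as before. The drawer is ajar, with the handle bar at about (255.5, 229) in the top picture. Next I'll work out the hook pose behind the bar.

```bash
python3 - <<'E'
from h import *
f=lambda p:(np.array(p)+.5)/3-.5+[210,120]
for p in((77,325),(137,327),(195,329)): print(ray("top",f(p),90))
for p in((50,260),(232,266)): print("front",ray("top",f(p),112))
b=ray("top",f((136,327)),90)
for s in (0,):
  pos=np.array([470.1,356.9,231.8])
  print(b,totool(b+[23,-.5,0]-pos))
E
```

```text
[511.3  84.7  90. ]
[510.4  33.   90. ]
[509.5 -17.   90. ]
front [566.  107.9 112. ]
front [563.4 -46.1 112. ]
[510.4  33.9  90. ] [-138.5 -298.9  142.3]
```

In the tool's units: -268 mm / 300 = -0.8933, -232 mm / 300 = -0.7733, -0.21 rad / 0.7854 = -0.2674.

```bash
echo '[{"xyz": [-0.0267,-0.06,0],"aperture": 0},{"xyz": [-0.08,-0.1733,0],"turn_vec": [0,0,-0.0382],"aperture": 0},{"xyz": [-0.1367,-0.2933,0],"turn_vec": [0,0,-0.1019],"aperture": 0},{"xyz": [-0.1933,-0.4133,0],"turn_vec": [0,0,-0.1655],"aperture": 0},{"xyz": [-0.25,-0.5333,0],"turn_vec": [0,0,-0.2292],"aperture": 0},{"xyz": [-0.3067,-0.6533,0],"turn_vec": [0,0,-0.2674],"aperture": 0},{"xyz": [-0.36,-0.7733,0],"turn_vec": [0,0,-0.2674],"aperture": 0},{"xyz": [-0.4133,-0.8933,0],"turn_vec": [0,0,-0.2674],"aperture": 0}]' > next.json && python3 steer.py next.json
echo '[{"xyz": [-0.0267,-0.1133,0],"aperture": 0},{"xyz": [-0.0267,-0.1133,0.0333],"aperture": 0},{"xyz": [-0.0267,-0.1133,0.1333],"aperture": 0},{"xyz": [-0.0267,-0.1133,0.2333],"aperture": 0},{"xyz": [-0.0267,-0.1133,0.3],"aperture": 0},{"xyz": [-0.0267,-0.1133,0.3],"aperture": 0},{"xyz": [-0.0267,-0.1133,0.3],"aperture": 0}]' > next.json && python3 steer.py next.json
python3 - <<'E'
from h import *
cams.capture("top");s=sensors.observe();print(s['position'],s['orientation'],s['ft_force'],s['opening'],totool([533.8,32.5,79]-s['position']),totool([1,0,0]))
E
```

```text
time_s: 11.07
position: [526.1, 65.3, 229.3]
orientation: [-0.045, -3.137, 0.0]
ft_force: [0.9, -0.4, 0.4]
opening: 0.0
finger_force: 0.0
time_s: 11.65
position: [532.2, 33.5, 138.9]
orientation: [-0.045, -3.135, -0.0]
ft_force: [0.1, -0.3, -0.7]
opening: 0.4
finger_force: 0.0
[533.72494284  33.40866113 141.13501606] [-4.45409769e-02 -3.13943284e+00 -2.14312509e-04] [0.77996874 0.0985597  0.19271157] 0.0027837788780403416 [-0.2 -0.9 62.1] [-1.  0. -0.]
```

In the tool's units: 62 mm / 300 = 0.2067, 60 mm / 300 = 0.2.

```bash
echo '[{"xyz": [0,0,0.04],"aperture": 0},{"xyz": [0,0,0.0867],"aperture": 0},{"xyz": [0,0,0.1333],"aperture": 0},{"xyz": [0,0,0.1733],"aperture": 0},{"xyz": [0,0,0.2],"aperture": 0},{"xyz": [0,0,0.2067],"aperture": 0},{"xyz": [0,0,0.2067],"aperture": 0},{"xyz": [0,0,0.2067],"aperture": 0}]' > next.json && python3 steer.py next.json
python3 - <<'E'
from h import *
u=cams.capture("side");s=sensors.observe();print(s['position'],s['ft_force'])
cv2.imwrite("pics/c6.png",cv2.resize(u[120:250,190:320],None,fx=4,fy=4,interpolation=2)[:,:,::-1])
E
```

```text
time_s: 12.37
position: [534.8, 33.0, 80.5]
orientation: [0.045, 3.14, -0.0]
ft_force: [-1.4, 0.5, -0.1]
opening: 0.1
finger_force: 0.0
[534.93886371  32.96325939  80.73167813] [-0.05850075  0.98038881  0.06318287]
```

View pics/c6.png

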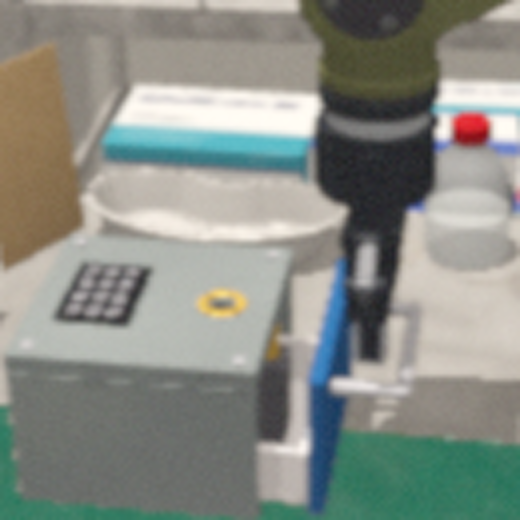

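The fingers sit in the gap behind the bar. I'll pull.

In the tool's units: 62 mm / 300 = 0.2067, 54 mm / 300 = 0.18.

```bash
echo '[{"xyz": [0.0133,0,0],"aperture": 0},{"xyz": [0.0267,0,0],"aperture": 0},{"xyz": [0.05,0,0],"aperture": 0},{"xyz": [0.08,0,0],"aperture": 0},{"xyz": [0.1133,0,0],"aperture": 0},{"xyz": [0.1467,0,0],"aperture": 0},{"xyz": [0.18,0,0],"aperture": 0},{"xyz": [0.2067,0,0],"aperture": 0}]' > next.json && python3 steer.py next.json
echo '[{"xyz": [0.0167,0,0],"aperture": 0},{"xyz": [0.0267,0,0],"aperture": 0},{"xyz": [0.0333,0,0],"aperture": 0},{"xyz": [0.04,0,0],"aperture": 0},{"xyz": [0.0433,0,0],"aperture": 0},{"xyz": [0.0433,0,0],"aperture": 0}]' > next.json && python3 steer.py next.json
```

```text
time_s: 13.08
position: [471.3, 34.7, 80.3]
orientation: [0.045, 3.141, -0.0]
ft_force: [2.7, -0.9, 2.2]
opening: 0.4
finger_force: 1.3
time_s: 13.58
position: [458.7, 35.2, 79.4]
orientation: [-0.045, -3.14, -0.0]
ft_force: [0.3, 0.4, -0.2]
opening: 0.1
finger_force: 0.0
```

In the tool's units: 5 mm / 300 = 0.0167, 4 mm / 300 = 0.0133.

```bash
echo '[{"xyz": [0.0033,0,0],"aperture": 0},{"xyz": [0.0067,0,0],"aperture": 0},{"xyz": [0.01,0,0],"aperture": 0},{"xyz": [0.0133,0,0],"aperture": 0},{"xyz": [0.0167,0,0],"aperture": 0},{"xyz": [0.0167,0,0],"aperture": 0}]' > next.json && python3 steer.py next.json
```

```text
time_s: 14.08
position: [456.1, 35.2, 80.1]
orientation: [0.045, 3.136, -0.0]
ft_force: [8.6, 0.4, -5.3]
opening: -0.3
finger_force: 4.1
```

In the tool's units: 3 mm / 300 = 0.01, 2 mm / 300 = 0.0067.

```bash
echo '[{"xyz": [0.0033,0,0],"aperture": 0},{"xyz": [0.0067,0,0],"aperture": 0},{"xyz": [0.01,0,0],"aperture": 0},{"xyz": [0.01,0,0],"aperture": 0}]' > next.json && python3 steer.py next.json
echo '[{"xyz": [-0.0133,0,0],"aperture": 0},{"xyz": [-0.0333,0,0],"aperture": 0},{"xyz": [-0.0467,0,0],"aperture": 0},{"xyz": [-0.0467,0,0],"aperture": 0},{"xyz": [-0.0467,0,-0.0167],"aperture": 0},{"xyz": [-0.0467,0,-0.0833],"aperture": 0},{"xyz": [-0.0467,0,-0.1833],"aperture": 0},{"xyz": [-0.0467,0,-0.2833],"aperture": 0}]' > next.json && python3 steer.py next.json
echo '[{"xyz": [0,0,-0.0833],"aperture": 0},{"xyz": [0,0.05,-0.1667],"aperture": 0},{"xyz": [0,0.15,-0.2],"aperture": 0},{"xyz": [0,0.2833,-0.2],"aperture": 0},{"xyz": [0,0.4167,-0.2],"aperture": 0},{"xyz": [0,0.5333,-0.2],"aperture": 0},{"xyz": [0,0.5667,-0.2],"aperture": 0},{"xyz": [0,0.5667,-0.2],"aperture": 0}]' > next.json && python3 steer.py next.json
python3 - <<'E'
from h import *
t=cams.capture("top");u=cams.capture("side");s=sensors.observe();print(s['position'],s['time_s'])
b=cv2.resize(t[100:270,200:400],None,fx=2.5,fy=2.5,interpolation=2);a=cv2.resize(u[150:360,190:340],None,fx=2,fy=2,interpolation=2)
o=np.zeros((425,800,3),np.uint8);o[:425,:500]=b;o[:420,500:]=a
cv2.imwrite("pics/c7.png",o[:,:,::-1])
E
```

```text
time_s: 14.42
position: [455.9, 35.2, 80.7]
orientation: [0.046, 3.128, 0.0]
ft_force: [17.0, 0.3, -13.7]
opening: -0.3
finger_force: 8.8
time_s: 15.08
position: [463.8, 35.0, 164.9]
orientation: [-0.045, -3.138, -0.0]
ft_force: [0.6, -0.2, 0.3]
opening: 0.0
finger_force: 0.0
time_s: 15.75
position: [469.5, 206.9, 224.9]
orientation: [-0.039, -3.141, 0.0]
ft_force: [-1.2, -0.9, 0.2]
opening: 0.0
finger_force: 0.0
[469.77516635 204.55825702 224.71126584] 15.85
```

View pics/c7.png

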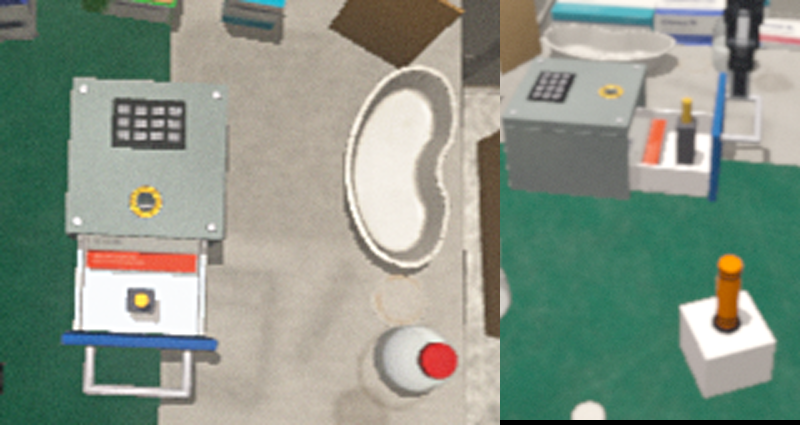

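The drawer is at its stop: 17 N with no movement, and the bar moved from row 217.5 to row 256. The pin is home, the bottles and dish are where they were, and the arm is clear.

```bash
python3 -c "
from cell import bot, cams, order, sensors
print(order.hand_in())"
```

```text
the job is handed in; nothing more can be done
None
```

I handed the job in at about 16 s: the latch was released with the pin, the pin is fully home in its stand, the drawer is pulled out to its stop and let go, and the bottles and kidney dish are where they were. The hand-in gave no verdict.

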